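# Take a cup from under the damp-box flap

### The job

Raise the slanting wooden flap of the damp box by its ball knob until the steel stay on its left side drops forward against its stop, then lower the flap gently so that the stay holds it up by itself. Reach in under the propped flap, take the small clay cup out and stand it upright on the ware board, on the end that is free, not touching the small mould already there. Leave the flap propped and everything else where it is.

Things in the scene. Friction and masses are not known exactly. Their poses are not given: they have to be found in the camera images.
- damp_box: Slant-topped plywood box fixed to the table, 240 mm deep (x) by 250 mm wide (y), walls 10 mm, floor 8 mm thick; front wall 53 mm high, back wall 127 mm. Origin: centre of its underside; x points from the low front (robot's side) to the high back, y to its left, where a steel rail with a stop lug at its front end is fixed outside the wall; rail and stay reach 33 mm beyond the wall.
- flap_hinge (a point): Middle of the flap's hinge line at the top of the back wall, 115 mm behind the box's origin (box +x) and 135 mm above the table. Its axes are the box's; the hinge line runs along y.
- flap (a joint): Angle of the flap: 0 shut, grows as its front edge rises, limit 1.45 rad. Shut, it slants 18 degrees (0.31 rad) down to the front. Plain hinge: without the stay it falls shut. Past 1.20 rad the stay swings forward by itself (raise to about 1.3); lowered then, the stay holds the flap at about 1.12 rad (46 degrees above level). Panel 240 mm long from the hinge, 256 wide, 8 thick, about 0.35 kg.
- flap_knob (a point): Centre of the wooden ball knob, 36 mm in diameter, on a 16 mm stem, in the middle of the flap's width near its front edge; ball centre 205 mm from the hinge line along the flap and 40 mm off the panel's mid-plane (above it when shut). The ball may turn between the fingers while the flap swings. Axes turn with the flap.
- stay_foot (a point): Middle of the round cross-pin (12 mm diameter, along box y) at the free end of the stay, a flat steel bar 170 mm long that swings freely on the flap's left edge, 170 mm from the hinge. The pin slides on the rail and lies near the hinge when the flap is shut. If the flap is lowered before passing 1.20 rad, it slides back and the flap shuts.
- stay_seat (a point): Where the middle of the stay's foot rests when it stands on the rail against the stop lug (fixed on the box).
- damp_cup: Small plain clay cup in the damp box, 64 mm across the rim, 63 mm high, narrowing to 44 mm at the foot, wall nearly upright over its upper half; origin at the centre of its underside, z up; about 0.15 kg. It can be gripped across its outside about 45 mm above its foot. The propped flap hangs over it, so an upright gripper cannot reach it: come from the front, leaning back.
- ware_board: Flat wooden board lying fixed on the table, 130 mm (its x) by 280 mm (its y) by 12 mm; origin at the centre of its underside, top 12 mm above it. The free end is its +y (left) end, the one nearer the damp box.
- board_mould: Small plaster mould with a dark strap, 92 x 110 x 68 mm high, standing on the -y (right) end of the ware board; origin at the centre of its underside. To be left alone.
- tile: Glazed test tile 38 x 48 x 10 mm lying in a front corner of the damp box; origin at the centre of its underside. To be left alone.
- stopper: Conical plaster stopper, 50 mm across, 33 mm high, on the table in front, right of the box; origin at the centre of its underside. To be left alone.
- rib: Wooden rib 51 x 98 x 8 mm lying on the table left of the box; to be left alone.
- small_stopper: Conical plaster stopper, 42 mm across, 33 mm high, on the table in front of the ware board; origin at the centre of its underside. To be left alone.

How it is judged:
On the way, in this order (a step that is already met when the one before it is completed fails the run):
1. The flap rests on its stay, let go by the robot (distance between stay_foot and stay_seat below 0.01 m and value of joint flap between 1.05 and 1.18 rad and contact force between each of the arm, the fingers and flap below 0.1 N and velocity of joint flap between -0.05 and 0.05 rad/s), for 0.3 s.
2. The cup is lifted out of the box, the flap still propped (distance between stay_foot and stay_seat below 0.01 m and value of joint flap between 1.05 and 1.18 rad and z of damp_cup in the frame of damp_box above 0.04 m), for 0.1 s.
At the end, for the whole second after the job is handed in: The flap stands propped at 1.05 to 1.18 rad with the stay's foot within 10 mm of its seat; the cup stands at rest and upright (within 0.1 rad) on the ware board's free half (its centre 10 mm or more inside the edges), not touching the mould there (distance between stay_foot and stay_seat below 0.01 m and value of joint flap between 1.05 and 1.18 rad and x of damp_cup in the frame of ware_board between -0.055 and 0.055 m and y of damp_cup in the frame of ware_board between 0 and 0.13 m and z of damp_cup in the frame of ware_board between 0.008 and 0.017 m and angle between damp_cup's own z axis and vertical below 0.1 rad and linear speed of damp_cup below 0.02 m/s and contact force between damp_cup and board_mould below 0.05 N).
It fails at once if The flap is dropped or slammed (falls faster than 2 rad/s) (velocity of joint flap below -2 rad/s).
It fails at once if The cup tips over (angle between damp_cup's own z axis and vertical above 0.7 rad).
It fails at once if A bystander is moved by more than 20 mm (distance of any of tile, board_mould, stopper, rib, small_stopper from where it was at the start of the episode above 0.02 m).
It also fails if it takes over 62 s, if anything falls off the work surface, if the arm or the gripper's body presses on something with over 40 N, if the wrist force passes 120 N, or if a joint passes its speed limit or range.

### The arm

A 6-joint arm with a two-finger parallel gripper is mounted at the origin on a cart in front of the work surface, level with it; the furniture and walls round the work are solid. World frame = base frame: x ahead of the robot, y to its left, z up, the work surface at z = 0. Lengths are in m, angles in rad, forces in N, time in s.
With the tool pointing down it reaches from about 0.4 to 0.925 m from the base axis. Payload 12.5 kg.
Tool frame: the origin (TCP) lies midway between the tips of the shut fingers; the grasp point (between the pads) lies manip.tcp_to_grasp behind it (manip.tcp_to_grasp is the distance from the TCP to the grasp point, in m); z points along the fingers, y is the line along which they close (so a half turn about z gives the same grasp; the last joint's range is limited). The gripper opens to 95 mm and grips with 3 to 60 N. Pads are 20 mm wide; open, the fingers measure 119 mm over their backs; the gripper's body (75 mm by 180 mm) begins 59 mm behind the grasp point.
Start: joints at [-1.379, 0.491, 1.559, -0, 1.092, -0.106], TCP at [0.183, -0.598, 0.215] pointing down, gripper open.
Joint ranges: [-3.1, 3.1], [-0.84, 2.19], [0.05, 2.79], [-1.13, 4.28], [0.06, 2.93], [-2.69, 2.69]. Speed limits (rad/s): [2.22, 2.22, 2.79, 3.14, 3.14, 3.14].

### API

Orientations are given as a unit quaternion [w, x, y, z].
In Python, from workcell import manip gives the robot as it stands.
- The arm moves only by the tool play_rows, never from a script. Its argument "rows" is a list of rows, each an object of numbers: "x", "y", "z": the shift along the tool's x, y, z normalised to -1 to 1, where 1 is 6 cm; "ax", "ay", "az": the turn, a rotation vector about the tool's x, y, z normalised to -1 to 1, where 1 is 8 degrees; "jaw": the opening, from 0 (shut) to 1 (fully open). In form: [{"x": .., "y": .., "z": .., "ax": .., "ay": .., "az": .., "jaw": ..}, ...]. A call has 1 to 10 rows; each row shifts and turns the commanded pose from where the row before left it, along the tool's axes as they then stand; what a row does not reach is not made up. A row lasts 1/8 s, in which the tool goes at most 62.5 mm and 10.7 degrees, less where a joint would pass 70% of its speed; a pose out of reach is approached as far as the arm can. A call with a number of a shift or a turn outside -1 to 1 is refused whole. A call with a gripper value outside its range is refused whole. The fingers move at their own pace and stop on an object; the grip force is fixed at half the most. Time passes only in rows, so rows that do not move let the fingers close. It gives the time, the measured TCP pose, the force, the opening and the grip force at its end, in the units of the state.
- manip.observe(): the state, without advancing time (a new reading comes with each control period).
- manip.read_camera(name): name is "scene" or "top" or "wrist"; returns the picture (480x640x3 uint8, blue, green, red); there is no depth.
- manip.camera_info(name): a dict with "intrinsics" (3x3 intrinsics, pixels), "R" (3x3) and "t" (3): a world point X has camera coordinates R X + t; the wrist camera has in their place "mount" (4x4, takes a point from camera to tool coordinates, whose origin is the TCP and whose axes are the flange's). Camera axes: x right, y down, z forward; pixel columns grow to the right and rows downward; lengths in m; the calibration is good to about 2 mm. A picture is of the moment at which its call begins: read the wrist's pose just before it. camera_info takes no time and is no camera call.
- manip.hand_in(): hands the job in; it is judged then, once.
The state is a dict: "clock": time; "joint_pos": joint angles; "qd": joint speeds; "joint_torque": joint torques, N m; "tool_pos": TCP position; "eef_rot": TCP orientation; "ft_force": force on the tool from outside, world axes, zero at the start; "moment": the same for the moment, N m; "opening": opening from 0.0 (shut) to 1.0 (fully open); "grasp_force": force on a finger pad.
Only numpy, scipy, OpenCV 4.12 (cv2) and the standard library are available. Lean on these libraries where they do the work, as an engineer would, in place of code of your own. Each camera call takes 0.05 s, during which the arm holds its last target. There are 200 camera calls.

## Working session

There is one attempt and no reset: what is moved stays moved. The work goes in short steps, Python scripts to look and compute and a tool call to move; the robot and the scene stay as the last step left them, time stands still between calls to the robot, and variables do not carry over. Pictures are saved under pics/ and viewed, at most 13 in all, crops included, and the job is handed in when it is done.

Besides the shell and the picture viewer there is one more tool, called after "Call:" as name(argument=value, ...) on one line, values as JSON. play_rows: Moves the arm, as the interface text tells. Its arguments: {"type":"object","properties":{"rows":{"type":"array","items":{"type":"object","properties":{"x":{"type":"number","minimum":-1,"maximum":1},"y":{"type":"number","minimum":-1,"maximum":1},"z":{"type":"number","minimum":-1,"maximum":1},"ax":{"type":"number","minimum":-1,"maximum":1},"ay":{"type":"number","minimum":-1,"maximum":1},"az":{"type":"number","minimum":-1,"maximum":1},"jaw":{"type":"number"}}}}},"required":["rows"]}

```bash
ls; mkdir -p pics
python3 - <<'E'
from workcell import manip
import cv2,numpy as np
np.set_printoptions(precision=4,suppress=True)
print(manip.observe(),manip.tcp_to_grasp)
for n in("scene","top"):
    im=manip.read_camera(n);cv2.imwrite(f"pics/{n}0.png",im);c=manip.camera_info(n);print(n,c)
print(manip.camera_info("wrist"))
E
```

```text
pics
{'clock': 0.0, 'joint_pos': array([-1.3786,  0.4916,  1.5594,  0.    ,  1.0917, -0.1056]), 'qd': array([-0.0003, -0.0009, -0.0001,  0.0007, -0.0013,  0.0009]), 'joint_torque': array([  0.0003, -61.2645, -25.8176,   0.0693,   0.0482,  -0.0001]), 'tool_pos': array([ 0.1834, -0.5972,  0.2141]), 'eef_rot': array([-0.0006,  0.9889,  0.1484, -0.    ]), 'ft_force': array([ 0.0243, -0.8178,  0.3994]), 'moment': array([-0.0244,  0.0167,  0.0307]), 'grasp_force': 0.0, 'opening': 1.002417985664465} 0.0188
scene {'intrinsics': array([[526.3918,   0.    , 312.38  ],
       [  0.    , 526.3918, 234.1539],
       [  0.    ,   0.    ,   1.    ]]), 'R': array([[-0.8474, -0.5308,  0.0107],
       [-0.3712,  0.578 , -0.7267],
       [ 0.3796, -0.6198, -0.6869]]), 't': array([0.4529, 0.3001, 1.1922])}
top {'intrinsics': array([[584.7217,   0.    , 321.2217],
       [  0.    , 584.7217, 246.389 ],
       [  0.    ,   0.    ,   1.    ]]), 'R': array([[ 0.0156, -0.9999,  0.0061],
       [-0.9811, -0.0164, -0.1929],
       [ 0.193 , -0.003 , -0.9812]]), 't': array([-0.0225,  0.5643,  1.5551])}
{'intrinsics': array([[362.6537,   0.    , 329.8901],
       [  0.    , 362.6537, 240.5213],
       [  0.    ,   0.    ,   1.    ]]), 'mount': array([[ 0.0012, -0.9646, -0.2638,  0.0735],
       [ 1.    ,  0.001 ,  0.0007, -0.0007],
       [-0.0004, -0.2638,  0.9646, -0.1688],
       [ 0.    ,  0.    ,  0.    ,  1.    ]])}
```

View pics/scene0.png

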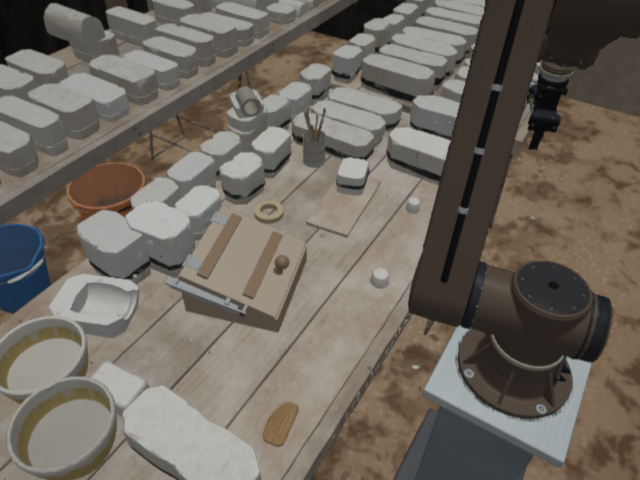

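View pics/top0.png

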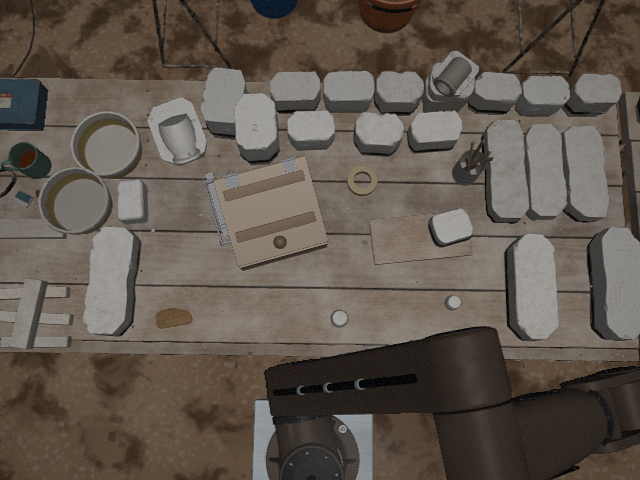

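Run:
```python
import cv2
t=cv2.imread("pics/top0.png")[150:275,195:480];s=cv2.imread("pics/scene0.png")[205:330,160:320]
a=cv2.resize(t,None,fx=2.8,fy=2.8,interpolation=cv2.INTER_CUBIC)
cv2.imwrite("pics/c1.png",a)
b=cv2.resize(s,None,fx=4,fy=4,interpolation=cv2.INTER_CUBIC)
cv2.imwrite("pics/c2.png",b)
```

```text
(no output)
```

View pics/c1.png

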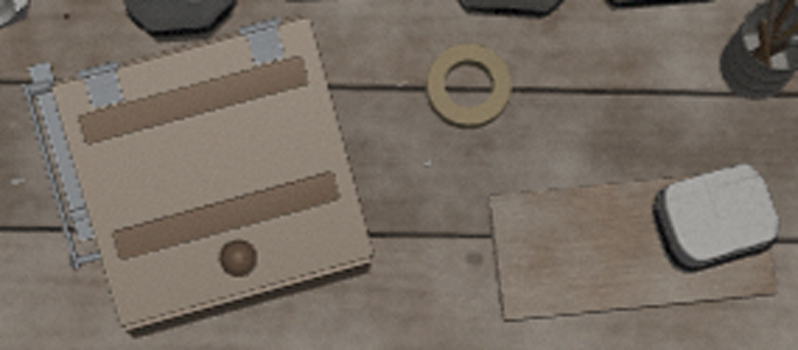

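View pics/c2.png

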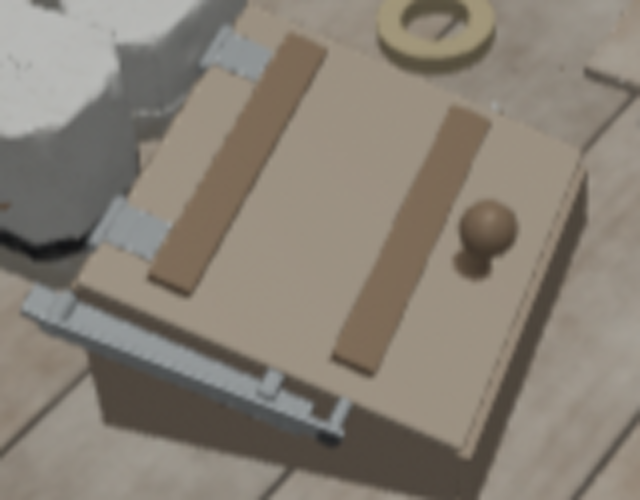

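```bash
cat > h.py <<'E'
import numpy as np
from scipy.spatial.transform import Rotation as Ro
from workcell import manip
np.set_printoptions(precision=4,suppress=True)
def ray(n,p):
    c=manip.camera_info(n);K,R,t=c['intrinsics'],c['R'],c['t']
    d=R.T@np.linalg.solve(K,[p[0],p[1],1.]);return -R.T@t,d/np.linalg.norm(d)
def onz(n,p,z):
    o,d=ray(n,p);return o+d*(z-o[2])/d[2]
def tri(*rs):
    A=0;b=0
    for o,d in rs:
        P=np.eye(3)-np.outer(d,d);A=A+P;b=b+P@o
    x=np.linalg.solve(A,b);return x,[np.linalg.norm((np.eye(3)-np.outer(d,d))@(x-o)) for o,d in rs]
def proj(n,X):
    c=manip.camera_info(n);p=c['intrinsics']@(c['R']@X+c['t']);return p[:2]/p[2]
E
cat > m1.py <<'E'
from h import *
f1=lambda p:np.array([195,150])+(np.array(p)+.5)/2.8-.5
f2=lambda p:np.array([160,205])+(np.array(p)+.5)/4-.5
T=dict(knob=(238,258),FL=(128,325),FR=(371,262),BR=(308,22),BL=(58,83));S=dict(knob=(489,229),FL=(463,450),FR=(582,152),BL=(78,283),BR=(250,10))
P={}
for k in T:
    P[k],e=tri(ray('top',f1(T[k])),ray('scene',f2(S[k])));print(k,P[k],np.array(e))
y=(P['FL']-P['FR']+P['BL']-P['BR']);yaw=np.arctan2(-y[0],y[1])
x=P['BL']+P['BR']-P['FL']-P['FR'];print('yaw',yaw,np.arctan2(x[1],x[0]))
B=[onz('top',f1(p),.012) for p in((490,196),(505,320),(776,294))];print('board',B)
e=B[1]-B[2];print('by',np.arctan2(-e[0],e[1]),np.linalg.norm(e),np.linalg.norm(B[0]-B[1]))
E
python3 m1.py
```

```text
knob [0.5631 0.097  0.1107] [0.0011 0.0011]
FL [0.507  0.2068 0.0539] [0.0002 0.0002]
FR [ 0.5735 -0.0288  0.0657] [0.0021 0.0021]
BR [0.7929 0.0354 0.1334] [0.0003 0.0003]
BL [0.728  0.2731 0.1281] [0.001 0.001]
yaw 0.2707723370601262 0.2881316140110345
board [array([ 0.6531, -0.1507,  0.012 ]), array([ 0.5252, -0.1657,  0.012 ]), array([ 0.5563, -0.4394,  0.012 ])]
by 0.11323879689126787 0.2754001311688204 0.12878467573786254
```

Top view: the knob is at px (280,242), the flap front edge runs (241,266)–(327,243), and the board's left edge is at x≈370–375. The scene view agrees with this to about 2 mm. Moving over to the knob.

Call:
play_rows(rows=[{"x": 0.59, "y": -0.575, "az": 0.15, "jaw": 1}, {"x": 0.59, "y": -0.575, "jaw": 1}, {"x": 0.59, "y": -0.575, "jaw": 1}, {"x": 0.59, "y": -0.575, "jaw": 1}, {"x": 0.59, "y": -0.575, "jaw": 1}, {"x": 0.59, "y": -0.575, "jaw": 1}, {"x": 0.59, "y": -0.575, "jaw": 1}, {"x": 0.59, "y": -0.575, "jaw": 1}])

```text
invalid input
```

```bash
cat >> h.py <<'E'
H=np.array([.762,.154,.135]);YAW=.277
bx=np.array([np.cos(YAW),np.sin(YAW),0]);by=np.array([-bx[1],bx[0],0]);ez=np.array([0,0,1.])
def knob(phi):
    a=phi-.314;u=-np.cos(a)*bx+np.sin(a)*ez;n=np.sin(a)*bx+np.cos(a)*ez
    return H+.205*u+.04*n
def rot(yaw,tilt): # tool z = forward*sin(tilt)-z*cos(tilt)
    f=np.array([np.cos(yaw),np.sin(yaw),0]);z=f*np.sin(tilt)-ez*np.cos(tilt)
    y=-np.array([-f[1],f[0],0]);return np.stack([np.cross(y,z),y,z],1)
def go(grasp,yaw,tilt,o=None):
    o=o or manip.observe();R0=Ro.from_quat(np.r_[o['eef_rot'][1:],o['eef_rot'][0]]).as_matrix()
    R1=rot(yaw,tilt);p=np.array(grasp)+R1[:,2]*manip.tcp_to_grasp
    d=R0.T@(p-o['tool_pos'])/.06;r=np.degrees(Ro.from_matrix(R0.T@R1).as_rotvec())/8
    print('t',round(o['clock'],2),'tcp',o['tool_pos'],'F',o['ft_force'],'shift units',d,'turn units',r)
E
python3 -c "
from h import *
print(knob(0));k=knob(0);go(k+[0,0,.12],YAW,0)"
```

```text
[0.5626 0.0973 0.1097]
t 0.1 tcp [ 0.1834 -0.5973  0.2142] F [ 0.4733  0.2451 -0.9247] shift units [ 9.4384 -9.2124  0.0632] turn units [-0.0067 -0.0006  0.1489]
```

Call:
play_rows(rows=[{"x": 0.59, "y": -0.575, "z": 0, "ax": 0, "ay": 0, "az": 0.15, "jaw": 1}, {"x": 0.59, "y": -0.575, "z": 0, "ax": 0, "ay": 0, "az": 0, "jaw": 1}, {"x": 0.59, "y": -0.575, "z": 0, "ax": 0, "ay": 0, "az": 0, "jaw": 1}, {"x": 0.59, "y": -0.575, "z": 0, "ax": 0, "ay": 0, "az": 0, "jaw": 1}, {"x": 0.59, "y": -0.575, "z": 0, "ax": 0, "ay": 0, "az": 0, "jaw": 1}, {"x": 0.59, "y": -0.575, "z": 0, "ax": 0, "ay": 0, "az": 0, "jaw": 1}, {"x": 0.59, "y": -0.575, "z": 0, "ax": 0, "ay": 0, "az": 0, "jaw": 1}, {"x": 0.59, "y": -0.575, "z": 0, "ax": 0, "ay": 0, "az": 0, "jaw": 1}])

```text
clock: 1.1
tool_pos: [0.38, -0.2526, 0.2146]
eef_rot: [0.0, 0.99, 0.138, -0.0]
ft_force: [1.3, -0.7, 0.0]
opening: 1.003
grasp_force: 0.0
```

```bash
python3 -c "
from h import *
k=knob(0);go(k+[0,0,.12],YAW,0)"
```

```text
t 1.1 tcp [ 0.38   -0.2526  0.2146] F [ 1.2897 -0.7163  0.0288] shift units [ 4.5203 -4.7791  0.0605] turn units [ 0.0001  0.0003 -0.0024]
```

Call:
play_rows(rows=[{"x": 0.57, "y": -0.6, "z": 0, "ax": 0, "ay": 0, "az": 0, "jaw": 1}, {"x": 0.57, "y": -0.6, "z": 0, "ax": 0, "ay": 0, "az": 0, "jaw": 1}, {"x": 0.57, "y": -0.6, "z": 0, "ax": 0, "ay": 0, "az": 0, "jaw": 1}, {"x": 0.57, "y": -0.6, "z": 0, "ax": 0, "ay": 0, "az": 0, "jaw": 1}, {"x": 0.57, "y": -0.6, "z": 0, "ax": 0, "ay": 0, "az": 0, "jaw": 1}, {"x": 0.57, "y": -0.6, "z": 0, "ax": 0, "ay": 0, "az": 0, "jaw": 1}, {"x": 0.57, "y": -0.6, "z": 0, "ax": 0, "ay": 0, "az": 0, "jaw": 1}, {"x": 0.53, "y": -0.58, "z": 0.06, "ax": 0, "ay": 0, "az": 0, "jaw": 1}, {"x": 0, "y": 0, "z": 0, "ax": 0, "ay": 0, "az": 0, "jaw": 1}])

```text
clock: 2.22
tool_pos: [0.5624, 0.0982, 0.2101]
eef_rot: [-0.0, 0.99, 0.14, -0.0]
ft_force: [0.2, -0.7, 0.4]
opening: 1.0
grasp_force: 0.0
```

Run:
```python
from h import *
import cv2
k=knob(0);o=manip.observe()
im=manip.read_camera('wrist');cv2.imwrite('pics/w1.png',im)
go(k,YAW,0,o)
c=manip.camera_info('wrist');R0=Ro.from_quat(np.r_[o['eef_rot'][1:],o['eef_rot'][0]]).as_matrix()
X=np.linalg.inv(c['mount'])@np.r_[R0.T@(k-o['tool_pos']),1];p=c['intrinsics']@X[:3];print(p[:2]/p[2])
```

```text
t 2.23 tcp [0.5624 0.0982 0.2101] F [ 0.249  -0.6984  0.4377] shift units [-0.      0.0165  1.9863] turn units [-0.0022  0.0065  0.0211]
[331.7974 240.3811]
```

View pics/w1.png

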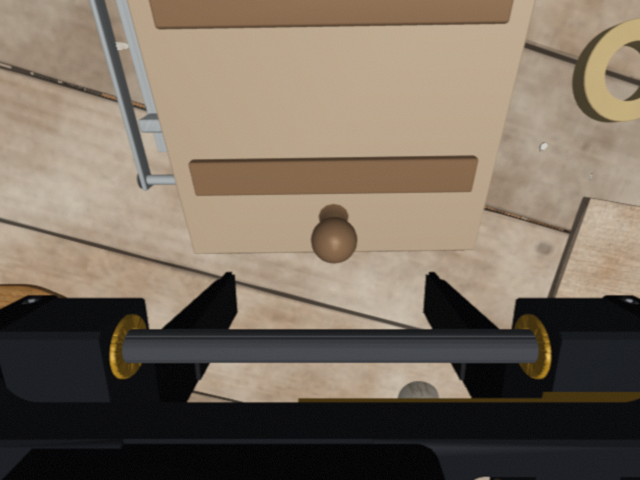

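The wrist view has the knob at (334,240) against a predicted (332,240), with the flap edge level. So I can descend and close.

Call:
play_rows(rows=[{"x": 0, "y": 0.02, "z": 0.5, "ax": 0, "ay": 0, "az": 0, "jaw": 1}, {"x": 0, "y": 0, "z": 0.5, "ax": 0, "ay": 0, "az": 0, "jaw": 1}, {"x": 0, "y": 0, "z": 0.5, "ax": 0, "ay": 0, "az": 0, "jaw": 1}, {"x": 0, "y": 0, "z": 0.48, "ax": 0, "ay": 0, "az": 0, "jaw": 1}, {"x": 0, "y": 0, "z": 0, "ax": 0, "ay": 0, "az": 0, "jaw": 0}, {"x": 0, "y": 0, "z": 0, "ax": 0, "ay": 0, "az": 0, "jaw": 0}, {"x": 0, "y": 0, "z": 0, "ax": 0, "ay": 0, "az": 0, "jaw": 0}, {"x": 0, "y": 0, "z": 0, "ax": 0, "ay": 0, "az": 0, "jaw": 0}, {"x": 0, "y": 0, "z": 0, "ax": 0, "ay": 0, "az": 0, "jaw": 0}, {"x": 0, "y": 0, "z": 0, "ax": 0, "ay": 0, "az": 0, "jaw": 0}])

```text
clock: 3.52
tool_pos: [0.5623, 0.0948, 0.0924]
eef_rot: [0.0, 0.99, 0.138, 0.0]
ft_force: [-0.2, 0.4, 0.3]
opening: 0.429
grasp_force: 0.0
```

Run:
```python
from h import *
o=manip.observe();print(o['opening'],o['grasp_force']);go(knob(0),YAW,0,o)
ph=np.r_[np.linspace(0,1.33,17)];K=np.array([knob(p) for p in ph]);D=np.diff(K,axis=0)
print(np.c_[ph[1:],D@bx/.06,-D[:,2]/.06])
for p in (1.3,1.2,1.12,1.1): print(p,knob(p)-[0,0,.0188])
```

```text
0.4293798297312937 0.0
t 3.52 tcp [0.5623 0.0948 0.0924] F [-0.1688  0.4057  0.3142] shift units [ 0.0155 -0.0394  0.024 ] turn units [ 0.0011 -0.0015 -0.0005]
[[ 0.0831 -0.023  -0.2884]
 [ 0.1663  0.001  -0.2893]
 [ 0.2494  0.025  -0.2882]
 [ 0.3325  0.0488 -0.2851]
 [ 0.4156  0.0723 -0.2801]
 [ 0.4988  0.0954 -0.2731]
 [ 0.5819  0.1177 -0.2643]
 [ 0.665   0.1392 -0.2536]
 [ 0.7481  0.1598 -0.2411]
 [ 0.8313  0.1793 -0.227 ]
 [ 0.9144  0.1975 -0.2114]
 [ 0.9975  0.2144 -0.1942]
 [ 1.0806  0.2298 -0.1758]
 [ 1.1638  0.2436 -0.1561]
 [ 1.2469  0.2557 -0.1353]
 [ 1.33    0.266  -0.1136]]
1.3 [0.6852 0.1322 0.3092]
1.2 [0.6671 0.127  0.3003]
1.12 [0.6532 0.1231 0.2918]
1.1 [0.6499 0.1221 0.2895]
```

Call:
play_rows(rows=[{"x": 0, "y": -0.02, "z": 0.02, "ax": 0, "ay": 0, "az": 0, "jaw": 0}, {"x": 0, "y": 0, "z": 0, "ax": 0, "ay": 0, "az": 0, "jaw": 0}, {"x": 0, "y": 0, "z": 0, "ax": 0, "ay": 0, "az": 0, "jaw": 0}, {"x": 0, "y": 0, "z": 0, "ax": 0, "ay": 0, "az": 0, "jaw": 0}])

```text
clock: 4.03
tool_pos: [0.5622, 0.0954, 0.0918]
eef_rot: [0.0, 0.99, 0.138, 0.0]
ft_force: [-1.6, -4.4, 9.6]
opening: 0.366
grasp_force: 30.0
```

Call:
play_rows(rows=[{"x": -0.02, "y": 0, "z": -0.29, "ax": 0, "ay": 0, "az": 0, "jaw": 0}, {"x": 0, "y": 0, "z": -0.29, "ax": 0, "ay": 0, "az": 0, "jaw": 0}, {"x": 0.025, "y": 0, "z": -0.29, "ax": 0, "ay": 0, "az": 0, "jaw": 0}, {"x": 0.05, "y": 0, "z": -0.285, "ax": 0, "ay": 0, "az": 0, "jaw": 0}, {"x": 0.07, "y": 0, "z": -0.28, "ax": 0, "ay": 0, "az": 0, "jaw": 0}, {"x": 0.095, "y": 0, "z": -0.273, "ax": 0, "ay": 0, "az": 0, "jaw": 0}, {"x": 0.118, "y": 0, "z": -0.264, "ax": 0, "ay": 0, "az": 0, "jaw": 0}, {"x": 0.139, "y": 0, "z": -0.254, "ax": 0, "ay": 0, "az": 0, "jaw": 0}])

```text
clock: 5.03
tool_pos: [0.5893, 0.1036, 0.2246]
eef_rot: [0.0, 0.99, 0.138, -0.001]
ft_force: [3.6, -0.3, -5.4]
opening: 0.365
grasp_force: 30.0
```

```bash
python3 -c "
from h import *
go(knob(.665),YAW,0)"
```

```text
t 5.03 tcp [0.5893 0.1036 0.2246] F [ 3.6038 -0.2714 -5.3927] shift units [ 0.0189 -0.0209  0.0053] turn units [ 0.0012  0.0096 -0.0012]
```

Call:
play_rows(rows=[{"x": 0.16, "y": 0, "z": -0.241, "ax": 0, "ay": 0, "az": 0, "jaw": 0}, {"x": 0.179, "y": 0, "z": -0.227, "ax": 0, "ay": 0, "az": 0, "jaw": 0}, {"x": 0.198, "y": 0, "z": -0.211, "ax": 0, "ay": 0, "az": 0, "jaw": 0}, {"x": 0.214, "y": 0, "z": -0.194, "ax": 0, "ay": 0, "az": 0, "jaw": 0}, {"x": 0.23, "y": 0, "z": -0.176, "ax": 0, "ay": 0, "az": 0, "jaw": 0}, {"x": 0.244, "y": 0, "z": -0.156, "ax": 0, "ay": 0, "az": 0, "jaw": 0}, {"x": 0.256, "y": 0, "z": -0.135, "ax": 0, "ay": 0, "az": 0, "jaw": 0}, {"x": 0.2, "y": 0, "z": -0.085, "ax": 0, "ay": 0, "az": 0, "jaw": 0}, {"x": 0, "y": 0, "z": 0, "ax": 0, "ay": 0, "az": 0, "jaw": 0}, {"x": 0, "y": 0, "z": 0, "ax": 0, "ay": 0, "az": 0, "jaw": 0}])

```text
clock: 6.28
tool_pos: [0.6856, 0.1326, 0.31]
eef_rot: [-0.001, 0.99, 0.138, -0.001]
ft_force: [-3.9, 5.0, 2.2]
opening: 0.364
grasp_force: 30.0
```

Run:
```python
from h import *
import cv2
o=manip.observe();g=o['tool_pos']-[0,0,-.0188]
for p in np.arange(1.1,1.45,.05): print(round(p,2),np.linalg.norm(knob(p)-g))
go(knob(1.3),YAW,0,o)
cv2.imwrite('pics/s2.png',cv2.resize(manip.read_camera('scene')[160:340,140:360],None,fx=3,fy=3))
```

```text
1.1 0.04251585819366522
1.15 0.032102773694232006
1.2 0.021671107901814483
1.25 0.011231509257267892
1.3 0.0009880651712530714
1.35 0.009717931702925198
1.4 0.020156859017735024
t 6.28 tcp [0.6856 0.1326 0.31  ] F [-3.8995  4.9616  2.2037] shift units [-0.0083  0.0058  0.013 ] turn units [-0.0154  0.012   0.0049]
```

View pics/s2.png

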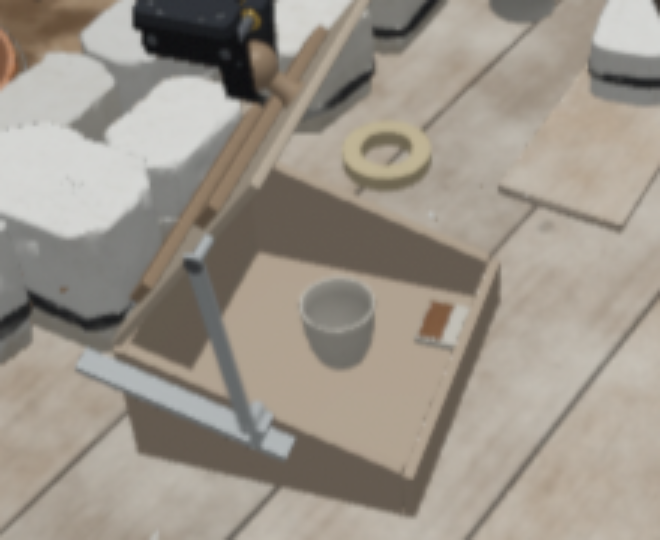

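Stay hangs forward, its foot at the lug (crop 255,440). The cup rim centre is at crop (338,303), and the tile is in the front right corner. Lowering.

Call:
play_rows(rows=[{"x": -0.1, "y": 0, "z": 0.048, "ax": 0, "ay": 0, "az": 0, "jaw": 0}, {"x": -0.1, "y": 0, "z": 0.05, "ax": 0, "ay": 0, "az": 0, "jaw": 0}, {"x": -0.1, "y": 0, "z": 0.052, "ax": 0, "ay": 0, "az": 0, "jaw": 0}, {"x": -0.1, "y": 0, "z": 0.055, "ax": 0, "ay": 0, "az": 0, "jaw": 0}, {"x": -0.08, "y": 0, "z": 0.047, "ax": 0, "ay": 0, "az": 0, "jaw": 0}, {"x": -0.05, "y": 0, "z": 0.03, "ax": 0, "ay": 0, "az": 0, "jaw": 0}, {"x": 0, "y": 0, "z": 0, "ax": 0, "ay": 0, "az": 0, "jaw": 0}, {"x": 0, "y": 0, "z": 0, "ax": 0, "ay": 0, "az": 0, "jaw": 0}])

```text
clock: 7.32
tool_pos: [0.6563, 0.1237, 0.2935]
eef_rot: [-0.001, 0.99, 0.138, 0.001]
ft_force: [0.9, 6.7, 0.9]
opening: 0.367
grasp_force: 30.0
```

Run:
```python
from h import *
o=manip.observe();g=o['tool_pos']-[0,0,-.0188]
for p in np.arange(1.06,1.2,.02): print(round(p,2),np.linalg.norm(knob(p)-g))
go(knob(1.12),YAW,0,o)
# cup
s=np.array([140,160.])+np.array([338,303])/3
for n,z in((s,.071),): 
    X=onz('scene',n,z);d=X-(H-.115*bx);print('cup',X,'box',d@bx,d@by)
X=onz('scene',np.array([140,160.])+np.array([440,325])/3,.018);d=X-(H-.115*bx);print('tile',X,d@bx,d@by)
```

```text
1.06 0.016108883158172573
1.08 0.011937126991463272
1.1 0.007765283174128774
1.12 0.0035976185944600857
1.14 0.0006660729799268974
1.16 0.00477566783606628
1.18 0.008945611477529168
t 7.33 tcp [0.6563 0.1237 0.2935] F [0.8902 6.7021 0.8911] shift units [-0.0525 -0.0036  0.0288] turn units [-0.0088 -0.0155  0.0014]
cup [0.6481 0.1033 0.071 ] box -0.008439405602320604 -0.017595608224228017
tile [0.5906 0.0379 0.018 ] -0.0816664024963683 -0.06480753535509003
```

Call:
play_rows(rows=[{"x": -0.05, "y": 0, "z": 0.03, "ax": 0, "ay": 0, "az": 0, "jaw": 0}, {"x": -0.03, "y": 0, "z": 0.018, "ax": 0, "ay": 0, "az": 0, "jaw": 0}, {"x": 0, "y": 0, "z": 0, "ax": 0, "ay": 0, "az": 0, "jaw": 0}, {"x": 0, "y": 0, "z": 0, "ax": 0, "ay": 0, "az": 0, "jaw": 0}])

```text
clock: 7.82
tool_pos: [0.6547, 0.1232, 0.2929]
eef_rot: [-0.001, 0.99, 0.138, 0.006]
ft_force: [15.6, 11.8, 8.3]
opening: 0.363
grasp_force: 30.0
```

Run:
```python
from h import *
go(knob(1.12),YAW,0)
```

```text
t 7.83 tcp [0.6547 0.1232 0.2929] F [15.5816 11.7558  8.327 ] shift units [-0.025  -0.005   0.0183] turn units [-0.0027 -0.0878  0.0002]
```

The force has risen and the tool has stopped moving, so the flap is resting on the stay. Relaxing slightly and letting go.

Call:
play_rows(rows=[{"x": 0.05, "y": 0, "z": -0.03, "ax": 0, "ay": 0, "az": 0, "jaw": 0}, {"x": 0, "y": 0, "z": 0, "ax": 0, "ay": 0, "az": 0, "jaw": 0.45}, {"x": 0, "y": 0, "z": 0, "ax": 0, "ay": 0, "az": 0, "jaw": 0.7}, {"x": 0, "y": 0, "z": 0, "ax": 0, "ay": 0, "az": 0, "jaw": 1}, {"x": 0, "y": 0, "z": 0, "ax": 0, "ay": 0, "az": 0, "jaw": 1}, {"x": 0, "y": 0, "z": 0, "ax": 0, "ay": 0, "az": 0, "jaw": 1}])

```text
clock: 8.57
tool_pos: [0.6542, 0.122, 0.292]
eef_rot: [0.0, 0.99, 0.138, -0.0]
ft_force: [0.3, 0.5, 0.7]
opening: 0.813
grasp_force: 0.0
```

Call:
play_rows(rows=[{"x": 0, "y": 0, "z": -0.3, "ax": 0, "ay": 0, "az": 0, "jaw": 1}, {"x": 0, "y": 0, "z": -0.6, "ax": 0, "ay": 0, "az": 0, "jaw": 1}, {"x": 0, "y": 0, "z": -0.8, "ax": 0, "ay": 0, "az": 0, "jaw": 1}, {"x": -0.3, "y": 0, "z": -0.3, "ax": 0, "ay": 0, "az": 0, "jaw": 1}, {"x": -0.8, "y": 0, "z": 0, "ax": 0, "ay": 0, "az": 0, "jaw": 1}, {"x": -0.8, "y": 0, "z": 0, "ax": 0, "ay": 0, "az": 0, "jaw": 1}, {"x": -0.8, "y": 0, "z": 0, "ax": 0, "ay": 0, "az": 0, "jaw": 1}, {"x": -0.8, "y": 0, "z": 0, "ax": 0, "ay": 0, "az": 0, "jaw": 1}])

```text
clock: 9.57
tool_pos: [0.4496, 0.0643, 0.4113]
eef_rot: [0.0, 0.99, 0.138, -0.0]
ft_force: [0.1, 0.1, -0.7]
opening: 0.999
grasp_force: 0.0
```

Run:
```python
from h import *
import cv2
o=manip.observe();print(o['tool_pos'],o['opening'])
a=manip.read_camera('scene')[160:340,140:340];b=manip.read_camera('top')[120:300,190:350]
cv2.imwrite('pics/s3.png',np.hstack([cv2.resize(a,None,fx=2.2,fy=2.2),cv2.resize(b,None,fx=2.2,fy=2.2)]))
```

```text
[0.4496 0.0643 0.4113] 0.9988144925760297
```

View pics/s3.png

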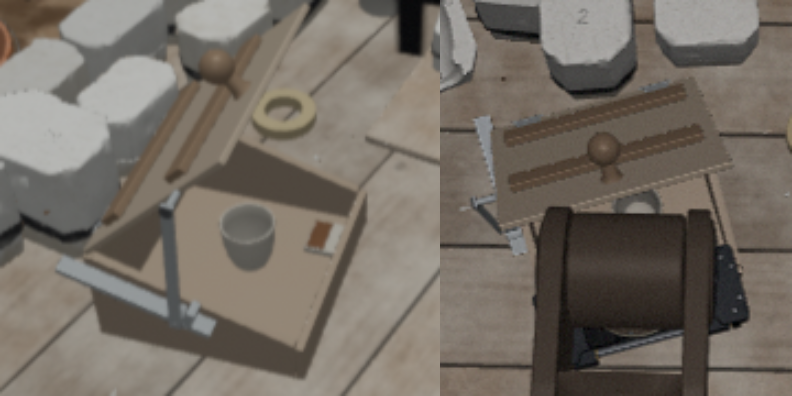

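The flap stands propped on the stay, and both cup and tile are undisturbed. Now to tilt the tool for the cup.

```bash
cat >> h.py <<'E'
T=np.radians(40)
def zt(yaw): return rot(yaw,T)[:,2]
E
python3 - <<'E'
from h import *
g=np.array([.648,.103,.053]);go(g-.2*zt(YAW),YAW,T)
E
```

```text
t 9.68 tcp [0.448  0.0641 0.4124] F [ 0.267  -0.1976  1.5314] shift units [1.4411 0.2853 3.6773] turn units [ 0.0043  4.9976 -0.0033]
```

Call:
play_rows(rows=[{"x": 0, "y": 0.1, "z": 0, "ax": 0, "ay": 0.8, "az": 0, "jaw": 1}, {"x": 0, "y": 0.1, "z": 0, "ax": 0, "ay": 0.8, "az": 0, "jaw": 1}, {"x": 0, "y": 0.1, "z": 0, "ax": 0, "ay": 0.8, "az": 0, "jaw": 1}, {"x": 0, "y": 0, "z": 0, "ax": 0, "ay": 0.8, "az": 0, "jaw": 1}, {"x": 0, "y": 0, "z": 0, "ax": 0, "ay": 0.8, "az": 0, "jaw": 1}, {"x": 0, "y": 0, "z": 0, "ax": 0, "ay": 0.8, "az": 0, "jaw": 1}, {"x": 0, "y": 0, "z": 0, "ax": 0, "ay": 0.2, "az": 0, "jaw": 1}, {"x": 0, "y": 0, "z": 0, "ax": 0, "ay": 0, "az": 0, "jaw": 1}])

```text
clock: 10.68
tool_pos: [0.4566, 0.0473, 0.4114]
eef_rot: [-0.047, 0.931, 0.129, 0.338]
ft_force: [-0.8, -0.5, 0.2]
opening: 0.999
grasp_force: 0.0
```

Run:
```python
from h import *
g=np.array([.648,.103,.053]);go(g-.2*zt(YAW),YAW,T)
```

```text
t 10.68 tcp [0.4566 0.0473 0.4114] F [-0.8188 -0.5124  0.2172] shift units [-1.2909 -0.0209  3.6935] turn units [ 0.0027  0.0067 -0.0066]
```

Call:
play_rows(rows=[{"x": -0.4, "y": 0, "z": 0.4, "ax": 0, "ay": 0, "az": 0, "jaw": 1}, {"x": -0.4, "y": 0, "z": 0.6, "ax": 0, "ay": 0, "az": 0, "jaw": 1}, {"x": -0.3, "y": 0, "z": 0.7, "ax": 0, "ay": 0, "az": 0, "jaw": 1}, {"x": -0.19, "y": -0.02, "z": 0.7, "ax": 0, "ay": 0, "az": 0, "jaw": 1}, {"x": 0, "y": 0, "z": 0.7, "ax": 0, "ay": 0, "az": 0, "jaw": 1}, {"x": 0, "y": 0, "z": 0.59, "ax": 0, "ay": 0, "az": 0, "jaw": 1}, {"x": 0, "y": 0, "z": 0, "ax": 0, "ay": 0, "az": 0, "jaw": 1}])

```text
clock: 11.55
tool_pos: [0.5329, 0.0712, 0.1973]
eef_rot: [-0.049, 0.931, 0.13, 0.338]
ft_force: [0.9, -0.6, -0.3]
opening: 0.999
grasp_force: 0.0
```

```bash
cat >> h.py <<'E'
def wproj(o,X):
    c=manip.camera_info('wrist');R0=Ro.from_quat(np.r_[o['eef_rot'][1:],o['eef_rot'][0]]).as_matrix()
    Y=np.linalg.inv(c['mount'])@np.r_[R0.T@(np.array(X)-o['tool_pos']),1];p=c['intrinsics']@Y[:3];return p[:2]/p[2]
def wonz(o,p,z):
    c=manip.camera_info('wrist');R0=Ro.from_quat(np.r_[o['eef_rot'][1:],o['eef_rot'][0]]).as_matrix();M=c['mount']
    d=R0@M[:3,:3]@np.linalg.solve(c['intrinsics'],[p[0],p[1],1.]);q=R0@M[:3,3]+o['tool_pos'];return q+d*(z-q[2])/d[2]
E
python3 - <<'E'
from h import *
import cv2
o=manip.observe();im=manip.read_camera('wrist');cv2.imwrite('pics/w2.png',im)
go([.648,.103,.053],YAW,T,o);print([wproj(o,[.648,.103,.071]),wproj(o,[.648,.103,.008])]);np.save('o.npy',o,allow_pickle=True)
E
```

```text
t 11.55 tcp [0.5329 0.0712 0.1973] F [ 0.8779 -0.5625 -0.3096] shift units [-0.0177  0.0285  3.4341] turn units [-0.03    0.008  -0.0037]
[array([332.3181, 208.8734]), array([332.1519, 236.9   ])]
```

View pics/w2.png

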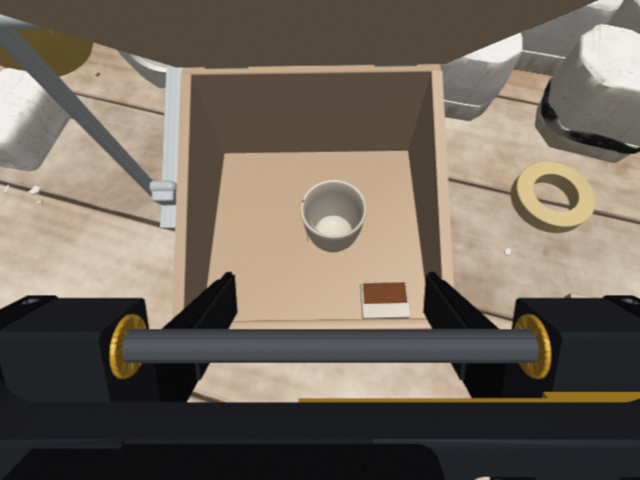

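The wrist view puts the cup rim centre at about (333.5,210) against a predicted (332,209), and the tile at (385,300) is clear of the fingers. Going in.

Call:
play_rows(rows=[{"x": -0.02, "y": 0.04, "z": 0.5, "ax": 0, "ay": 0, "az": 0, "jaw": 1}, {"x": 0, "y": 0, "z": 0.5, "ax": 0, "ay": 0, "az": 0, "jaw": 1}, {"x": 0, "y": 0, "z": 0.5, "ax": 0, "ay": 0, "az": 0, "jaw": 1}, {"x": 0, "y": 0, "z": 0.5, "ax": 0, "ay": 0, "az": 0, "jaw": 1}, {"x": 0, "y": 0, "z": 0.5, "ax": 0, "ay": 0, "az": 0, "jaw": 1}, {"x": 0, "y": 0, "z": 0.4, "ax": 0, "ay": 0, "az": 0, "jaw": 1}, {"x": 0, "y": 0, "z": 0.3, "ax": 0, "ay": 0, "az": 0, "jaw": 1}, {"x": 0, "y": 0, "z": 0.2, "ax": 0, "ay": 0, "az": 0, "jaw": 1}, {"x": 0, "y": 0, "z": 0, "ax": 0, "ay": 0, "az": 0, "jaw": 1}])

```text
clock: 12.72
tool_pos: [0.6589, 0.1044, 0.0427]
eef_rot: [-0.049, 0.93, 0.13, 0.34]
ft_force: [-0.1, 0.1, -0.4]
opening: 0.999
grasp_force: 0.0
```

Run:
```python
from h import *
import cv2
o0=np.load('o.npy',allow_pickle=True).item();c=wonz(o0,(333.5,210),.071);print(c)
o=manip.observe();im=manip.read_camera('wrist');cv2.imwrite('pics/w3.png',im)
go([c[0],c[1],.053],YAW,T,o);print(wproj(o,c))
```

```text
[0.6471 0.1016 0.071 ]
t 12.72 tcp [0.6589 0.1044 0.0427] F [-0.1322  0.0628 -0.3948] shift units [-0.0446 -0.0079  0.0523] turn units [-0.0176 -0.0187  0.001 ]
[330.1543 299.2759]
```

View pics/w3.png

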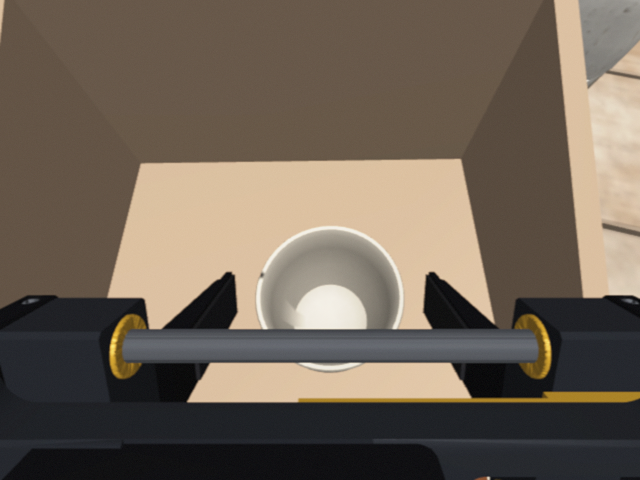

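Now the rim centre is at (330,299), as predicted, and centred between the fingers. Closing.

Call:
play_rows(rows=[{"x": -0.04, "y": 0, "z": 0.04, "ax": 0, "ay": 0, "az": 0, "jaw": 1}, {"x": 0, "y": 0, "z": 0, "ax": 0, "ay": 0, "az": 0, "jaw": 0.5}, {"x": 0, "y": 0, "z": 0, "ax": 0, "ay": 0, "az": 0, "jaw": 0.5}, {"x": 0, "y": 0, "z": 0, "ax": 0, "ay": 0, "az": 0, "jaw": 0.5}, {"x": 0, "y": 0, "z": 0, "ax": 0, "ay": 0, "az": 0, "jaw": 0.5}, {"x": 0, "y": 0, "z": 0, "ax": 0, "ay": 0, "az": 0, "jaw": 0.5}, {"x": 0, "y": 0, "z": 0, "ax": 0, "ay": 0, "az": 0, "jaw": 0.5}])

```text
clock: 13.65
tool_pos: [0.6586, 0.1042, 0.0393]
eef_rot: [-0.048, 0.93, 0.13, 0.34]
ft_force: [-0.6, -0.1, 0.9]
opening: 0.645
grasp_force: 29.9
```

Call:
play_rows(rows=[{"x": 0, "y": 0, "z": -0.15, "ax": 0, "ay": 0, "az": 0, "jaw": 0.5}, {"x": 0, "y": 0, "z": -0.3, "ax": 0, "ay": 0, "az": 0, "jaw": 0.5}, {"x": 0, "y": 0, "z": -0.4, "ax": 0, "ay": 0, "az": 0, "jaw": 0.5}, {"x": 0, "y": 0, "z": -0.4, "ax": 0, "ay": 0, "az": 0, "jaw": 0.5}, {"x": 0, "y": 0, "z": -0.4, "ax": 0, "ay": 0, "az": 0, "jaw": 0.5}, {"x": 0, "y": 0, "z": -0.4, "ax": 0, "ay": 0, "az": 0, "jaw": 0.5}, {"x": 0, "y": 0, "z": -0.4, "ax": 0, "ay": 0, "az": 0, "jaw": 0.5}, {"x": 0, "y": 0, "z": -0.4, "ax": 0, "ay": 0, "az": 0, "jaw": 0.5}, {"x": 0, "y": 0, "z": -0.3, "ax": 0, "ay": 0, "az": 0, "jaw": 0.5}, {"x": 0, "y": 0, "z": -0.15, "ax": 0, "ay": 0, "az": 0, "jaw": 0.5}])

```text
clock: 14.9
tool_pos: [0.5345, 0.0687, 0.1921]
eef_rot: [-0.048, 0.93, 0.13, 0.34]
ft_force: [0.8, -0.2, -1.4]
opening: 0.649
grasp_force: 29.9
```

Run:
```python
from h import *
o=manip.observe();print(o['opening'],o['grasp_force'])
R=rot(YAW,T);g=o['tool_pos']-.0188*R[:,2];go(g,-.25,T,o);go(g,YAW,T,o);print(R.T@ez)
t=np.array([.595,-.213,.1577]);go(t,-.25,T,o);print('shift units in yaw -.25 frame, from g:',rot(-.25,T).T@(t-g)/.06)
```

```text
0.649377447105199 29.911711399181513
t 14.9 tcp [0.5345 0.0687 0.1921] F [ 0.7538 -0.2356 -1.3769] shift units [-0.0209  0.1013 -0.0177] turn units [-2.4386 -0.0244  2.8901]
t 14.9 tcp [0.5345 0.0687 0.1921] F [ 0.7538 -0.2356 -1.3769] shift units [0. 0. 0.] turn units [-0.0073 -0.026   0.0031]
[ 0.6428  0.     -0.766 ]
t 14.9 tcp [0.5345 0.0687 0.1921] F [ 0.7538 -0.2356 -1.3769] shift units [-0.6331  4.8933  0.5256] turn units [-2.4386 -0.0244  2.8901]
shift units in yaw -.25 frame, from g: [1.2497 4.198  2.1094]
```

Call:
play_rows(rows=[{"x": 0, "y": 0.3, "z": 0, "ax": -0.305, "ay": 0, "az": 0.361, "jaw": 0.5}, {"x": 0, "y": 0.5, "z": 0, "ax": -0.305, "ay": 0, "az": 0.361, "jaw": 0.5}, {"x": 0, "y": 0.5, "z": 0, "ax": -0.305, "ay": 0, "az": 0.361, "jaw": 0.5}, {"x": 0, "y": 0.5, "z": 0, "ax": -0.305, "ay": 0, "az": 0.361, "jaw": 0.5}, {"x": 0, "y": 0.5, "z": 0, "ax": -0.305, "ay": 0, "az": 0.361, "jaw": 0.5}, {"x": 0, "y": 0.5, "z": 0, "ax": -0.305, "ay": 0, "az": 0.361, "jaw": 0.5}, {"x": 0, "y": 0.5, "z": 0, "ax": -0.305, "ay": 0, "az": 0.361, "jaw": 0.5}, {"x": 0, "y": 0.3, "z": 0, "ax": -0.305, "ay": 0, "az": 0.361, "jaw": 0.5}, {"x": 0, "y": 0, "z": 0, "ax": 0, "ay": 0, "az": 0, "jaw": 0.5}])

```text
clock: 16.02
tool_pos: [0.5451, -0.145, 0.1909]
eef_rot: [0.043, 0.932, -0.117, 0.34]
ft_force: [0.6, -0.7, -1.8]
opening: 0.645
grasp_force: 29.9
```

Run:
```python
from h import *
o=manip.observe();print(o['opening'],o['grasp_force']);go([.595,-.213,.1577],-.25,T,o)
```

```text
0.6446553797165825 29.911691196284664
t 16.02 tcp [ 0.5451 -0.145   0.1909] F [ 0.5814 -0.7065 -1.8009] shift units [0.4731 0.8921 1.4363] turn units [-0.0009 -0.0169 -0.0053]
```

Call:
play_rows(rows=[{"x": 0.12, "y": 0.22, "z": 0.36, "ax": 0, "ay": 0, "az": 0, "jaw": 0.5}, {"x": 0.12, "y": 0.22, "z": 0.36, "ax": 0, "ay": 0, "az": 0, "jaw": 0.5}, {"x": 0.12, "y": 0.22, "z": 0.36, "ax": 0, "ay": 0, "az": 0, "jaw": 0.5}, {"x": 0.12, "y": 0.22, "z": 0.36, "ax": 0, "ay": 0, "az": 0, "jaw": 0.5}, {"x": 0, "y": 0, "z": 0, "ax": 0, "ay": 0, "az": 0, "jaw": 0.5}])

```text
clock: 16.65
tool_pos: [0.6083, -0.2149, 0.1422]
eef_rot: [0.042, 0.932, -0.117, 0.34]
ft_force: [-0.3, 0.1, -1.1]
opening: 0.646
grasp_force: 29.9
```

Run:
```python
from h import *
import cv2
o=manip.observe();go([.595,-.213,.0577],-.25,T,o)
a=manip.read_camera('scene')[120:320,150:430]
cv2.imwrite('pics/s4.png',cv2.resize(a,None,fx=2.8,fy=2.8))
```

```text
t 16.65 tcp [ 0.6083 -0.2149  0.1422] F [-0.2719  0.0922 -1.075 ] shift units [-1.0769  0.0249  1.2479] turn units [-0.0121 -0.0071  0.0032]
```

View pics/s4.png

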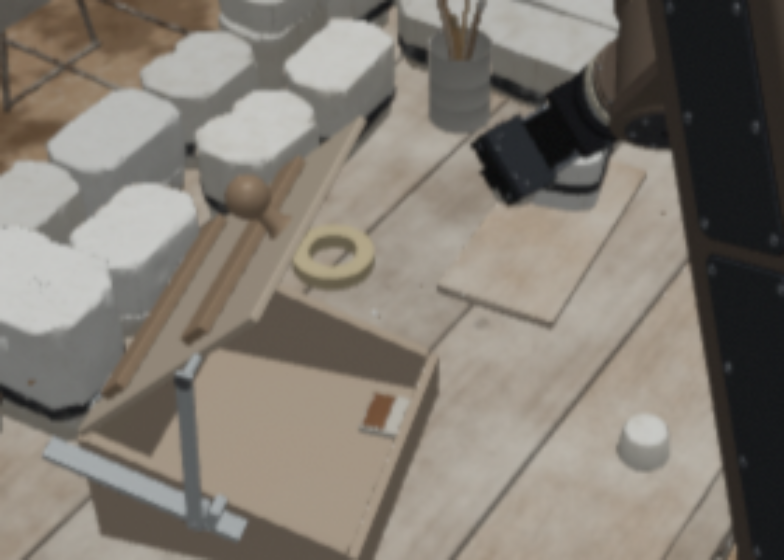

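The flap is still propped and the tile untouched. From this camera the cup is hidden behind the gripper, but the opening (61 mm) and grip force (30 N) show it is still held. Lowering onto the board.

Call:
play_rows(rows=[{"x": -0.12, "y": 0.02, "z": 0.14, "ax": 0, "ay": 0, "az": 0, "jaw": 0.5}, {"x": -0.19, "y": 0, "z": 0.22, "ax": 0, "ay": 0, "az": 0, "jaw": 0.5}, {"x": -0.19, "y": 0, "z": 0.22, "ax": 0, "ay": 0, "az": 0, "jaw": 0.5}, {"x": -0.19, "y": 0, "z": 0.22, "ax": 0, "ay": 0, "az": 0, "jaw": 0.5}, {"x": -0.16, "y": 0, "z": 0.19, "ax": 0, "ay": 0, "az": 0, "jaw": 0.5}, {"x": -0.12, "y": 0, "z": 0.14, "ax": 0, "ay": 0, "az": 0, "jaw": 0.5}, {"x": -0.06, "y": 0, "z": 0.07, "ax": 0, "ay": 0, "az": 0, "jaw": 0.5}, {"x": 0, "y": 0, "z": 0, "ax": 0, "ay": 0, "az": 0, "jaw": 0.5}, {"x": 0, "y": 0, "z": 0, "ax": 0, "ay": 0, "az": 0, "jaw": 0.5}])

```text
clock: 17.82
tool_pos: [0.6072, -0.2157, 0.0486]
eef_rot: [0.042, 0.932, -0.117, 0.341]
ft_force: [0.0, -0.5, -1.4]
opening: 0.645
grasp_force: 29.9
```

Run:
```python
from h import *
import cv2
o=manip.observe();go([.595,-.213,.0577],-.25,T,o)
cv2.imwrite('pics/w5.png',manip.read_camera('wrist'))
```

```text
t 17.82 tcp [ 0.6072 -0.2157  0.0486] F [ 0.0025 -0.4964 -1.3914] shift units [-0.0622  0.0067  0.0632] turn units [-0.0076 -0.019   0.0012]
```

View pics/w5.png

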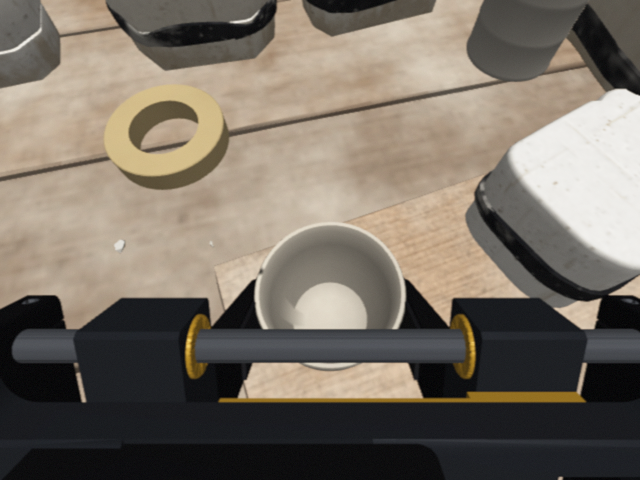

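The wrist view has the cup upright in the grip over the board's free end, with the mould well to the right. Last few millimetres down.

Call:
play_rows(rows=[{"x": -0.02, "y": 0, "z": 0.024, "ax": 0, "ay": 0, "az": 0, "jaw": 0.5}, {"x": -0.02, "y": 0, "z": 0.024, "ax": 0, "ay": 0, "az": 0, "jaw": 0.5}, {"x": -0.012, "y": 0, "z": 0.014, "ax": 0, "ay": 0, "az": 0, "jaw": 0.5}, {"x": 0, "y": 0, "z": 0, "ax": 0, "ay": 0, "az": 0, "jaw": 0.5}, {"x": 0, "y": 0, "z": 0, "ax": 0, "ay": 0, "az": 0, "jaw": 0.5}])

```text
clock: 18.5
tool_pos: [0.6073, -0.216, 0.0434]
eef_rot: [0.042, 0.932, -0.117, 0.341]
ft_force: [-0.8, 0.1, 4.8]
opening: 0.649
grasp_force: 29.8
```

Call:
play_rows(rows=[{"x": 0, "y": 0, "z": 0, "ax": 0, "ay": 0, "az": 0, "jaw": 0.72}, {"x": 0, "y": 0, "z": 0, "ax": 0, "ay": 0, "az": 0, "jaw": 0.85}, {"x": 0, "y": 0, "z": 0, "ax": 0, "ay": 0, "az": 0, "jaw": 1}, {"x": 0, "y": 0, "z": 0, "ax": 0, "ay": 0, "az": 0, "jaw": 1}, {"x": 0, "y": 0, "z": 0, "ax": 0, "ay": 0, "az": 0, "jaw": 1}, {"x": 0, "y": 0, "z": 0, "ax": 0, "ay": 0, "az": 0, "jaw": 1}])

```text
clock: 19.25
tool_pos: [0.6071, -0.2159, 0.043]
eef_rot: [0.042, 0.932, -0.117, 0.34]
ft_force: [0.0, -0.2, -0.9]
opening: 1.0
grasp_force: 0.0
```

Call:
play_rows(rows=[{"x": 0, "y": 0, "z": -0.15, "ax": 0, "ay": 0, "az": 0, "jaw": 1}, {"x": 0, "y": 0, "z": -0.3, "ax": 0, "ay": 0, "az": 0, "jaw": 1}, {"x": 0, "y": 0, "z": -0.5, "ax": 0, "ay": 0, "az": 0, "jaw": 1}, {"x": 0, "y": 0, "z": -0.5, "ax": 0, "ay": 0, "az": 0, "jaw": 1}, {"x": 0, "y": 0, "z": -0.5, "ax": 0, "ay": 0, "az": 0, "jaw": 1}, {"x": 0, "y": 0, "z": -0.5, "ax": 0, "ay": 0, "az": 0, "jaw": 1}, {"x": 0, "y": 0, "z": -0.3, "ax": 0, "ay": 0, "az": 0, "jaw": 1}, {"x": 0, "y": 0, "z": 0, "ax": 0, "ay": 0, "az": 0, "jaw": 1}])

```text
clock: 20.25
tool_pos: [0.5033, -0.1896, 0.1709]
eef_rot: [0.043, 0.932, -0.117, 0.341]
ft_force: [0.3, -0.8, -0.5]
opening: 1.001
grasp_force: 0.0
```

Run:
```python
from h import *
import cv2
o=manip.observe();w=manip.read_camera('wrist')
print(o['opening'],'rim, foot expected',wproj(o,[.595,-.213,.075]),wproj(o,[.595,-.213,.012]))
a=manip.read_camera('scene')[120:320,150:430]
cv2.imwrite('pics/e.png',np.hstack([cv2.resize(w[:400],(400,250)),cv2.resize(a,(400,286))[:250]]))
```

```text
1.000911757257467 rim, foot expected [330.1665 217.1969] [330.079  247.1129]
```

View pics/e.png

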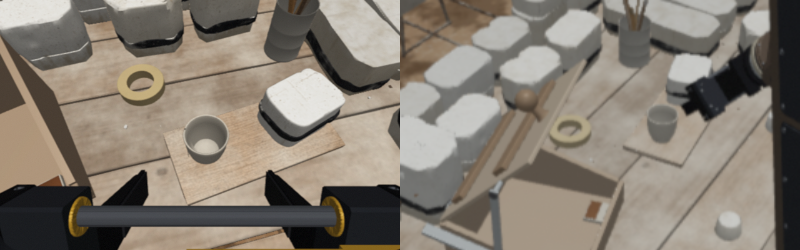

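The cup stands upright on the free end of the board, well clear of the mould, and the flap is still propped. Handing in.

```bash
python3 -c "
from workcell import manip
print(manip.hand_in())"
```

```text
the job is handed in; nothing more can be done
None
```

The job is handed in at about 20 s of the 62 s allowed: in the last pictures the flap was propped on its stay and the cup stood upright on the ware board's free end, clear of the mould; the hand-in call returned no verdict.

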